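# Set out the pot-painting place

### The arm

A 6-joint arm with a two-finger parallel gripper is mounted at the origin on the work surface. World frame = base frame: x ahead of the robot, y to its left, z up, the work surface at z = 0. Lengths are in mm, angles in rad, forces in N, time in s.
With the tool pointing down it reaches from about 350 to 775 mm from the base axis. Payload 7.3 kg.
Tool frame: the origin (TCP) lies midway between the tips of the shut fingers; the grasp point (between the pads) lies 19 mm behind it; z points along the fingers, y is the line along which they close (so a half turn about z gives the same grasp; the last joint's range is limited). The gripper opens to 92 mm and grips with 3 to 60 N. Pads are 19 mm wide; open, the fingers measure 130 mm over their backs; the gripper's body (75 mm by 190 mm) begins 47 mm behind the grasp point.
Start: joints at [-0.146, 0.342, 1.524, -0, 1.275, -0.146], TCP at [525.019, 0.019, 226.741] pointing down, gripper open.
Joint ranges: [-2.53, 2.53], [-0.77, 2.02], [0.04, 2.7], [-1, 4.14], [0.28, 2.66], [-3.11, 3.11]. Speed limits (rad/s): [2.57, 2.57, 3.14, 3.14, 3.14, 3.14].

### API

Orientations are given as [roll, pitch, yaw] about the fixed x, y, z axes, in that order (R = Rz(yaw) Ry(pitch) Rx(roll)).
In Python, from plant import * gives the robot as it stands.
- The arm moves only by the tool step_arm, never from a script. Its argument "deltas" is one flat list of numbers, 5 for each row, row after row: the shift along the world's x, y, z in mm, then the turn about the world's z in degrees, then the finger opening in mm, from 0 to 91.8. In form: [tx, ty, tz, turn, gripper, tx, ty, tz, turn, gripper, ...]. A call has exactly 10 rows; each row shifts and turns the commanded pose from where the row before left it; what a row does not reach is not made up. A row lasts 1/8 s, in which the tool goes at most 62.5 mm and 10.7 degrees, less where a joint would pass 70% of its speed; a pose out of reach is approached as far as the arm can. A call is refused whole if a number of a shift passes 62.5 or a number of a turn 10.7, either way. A call with a gripper value outside its range is refused whole. The fingers move at their own pace and stop on an object; the grip force is fixed at half the most. Time passes only in rows, so rows that do not move let the fingers close, or fill a call up. It gives the time, the measured TCP pose, the force, the opening and the grip force at its end, in the units of the state.
- get_obs(): the state, without advancing time (a new reading comes with each control period).
- capture(name): name is "scene" or "side" or "wrist"; returns the picture (400x640x3 uint8, red, green, blue); there is no depth.
- camera_params(name): a dict with "mtx" (3x3 intrinsics, pixels), "rvec" (rotation vector, rad) and "tvec" (3), from world to camera coordinates, as OpenCV has them. Camera axes: x right, y down, z forward; pixel columns grow to the right and rows downward; lengths in mm; the calibration is good to about 2 mm. The wrist camera is an equidistant fisheye: a pixel r from the principal point sees the ray r / f radians off the axis. A picture is of the moment at which its call begins: read the wrist's pose just before it. camera_params takes no time and is no camera call; for the wrist camera it gives the pose at the moment of the call.
- close_job(): hands the job in; it is judged then, once.
The state is a dict: "time": time; "joint_positions": joint angles; "dq": joint speeds; "tau": joint torques, N m; "tool_pos": TCP position; "tcp_rot": TCP orientation; "contact_force": force on the tool from outside, world axes, zero at the start; "moment": the same for the moment, N m; "grip_width": finger opening in mm; "finger_force": force on a finger pad.
Only numpy, scipy, OpenCV 4.12 (cv2) and the standard library are available. Lean on these libraries where they do the work, as an engineer would, in place of code of your own. Each camera call takes 0.05 s, during which the arm holds its last target. There are 200 camera calls.

### The job

Set out the table for painting: stand the saucer in the middle of the turntable and then the little flowerpot upright in the saucer. Of the three cork coasters, the narrow paint bottle goes on the one furthest to the robot's left, the open white beaker on the one furthest to the robot's right, and the low paint jar on the one between these two, each standing upright in the middle of its coaster. Do not move the blue vase that is drying, and let go of everything at the end.

Things in the scene. Friction and masses are not known exactly. Their poses are not given: they have to be found in the camera images.
- turntable: Round aluminium turntable for decorating, 120 mm across, flat top 24 mm above the table; it does not turn. Fixed to the table. Origin: centre of its underside, at table height; z up, yaw always 0.
- coaster_a: One of three identical flat round cork coasters, 90 mm across, 5 mm thick; which of the three lies where differs at every start. Fixed to the table. Origin: centre of its underside, at table height; z up, yaw always 0.
- coaster_b: One of three identical flat round cork coasters, 90 mm across, 5 mm thick; which of the three lies where differs at every start. Fixed to the table. Origin: centre of its underside, at table height; z up, yaw always 0.
- coaster_c: One of three identical flat round cork coasters, 90 mm across, 5 mm thick; which of the three lies where differs at every start. Fixed to the table. Origin: centre of its underside, at table height; z up, yaw always 0.
- saucer: Small shallow terracotta saucer, 64 mm outside diameter at the rim (61 mm at the foot), 14 mm high, wall 4 mm, inner floor about 53 mm across and 4 mm above its underside; 70 g. Loose, stands upright at the start, symmetric about its z axis. Origin: centre of its underside; z up.
- pot: Small empty terracotta flowerpot, 54 mm high: foot 40 mm across, tapering out to 51 mm at 36 mm height, then a straight collar 60 mm across from 37 to 54 mm height, open at the top; 120 g. Loose, stands upright at the start, symmetric about its z axis. Origin: centre of its underside; z up.
- bottle: Narrow white plastic paint bottle, 76 mm high: straight body 34 mm across up to 50 mm height, then a black cap 23 mm across; closed; 60 g. Loose, stands upright at the start, symmetric about its z axis. Origin: centre of its underside; z up.
- jar: Low wide white paint jar with a white screwed-on lid, 40 mm high: body 52 mm across, lid 55 mm across from 28 to 40 mm height; 100 g. Loose, stands upright at the start, symmetric about its z axis. Origin: centre of its underside; z up.
- beaker: Empty white ceramic rinsing beaker, open at the top, 68 mm high, 52 mm across at the foot and 56 mm at the rim, wall 3 mm; 90 g. Loose, stands upright at the start, symmetric about its z axis. Origin: centre of its underside; z up.
- vase: Small blue glazed bud vase that is drying, 68 mm high, 44 mm across at its widest, narrow neck. Not to be moved. Loose, upright. Origin: centre of its underside; z up.
Mind the look-alikes: they are no part of the job. Of the things shaped like the saucer, the terracotta one is meant. What is shaped like the pot but pink is not meant.

How it is judged (in metres and radians):
At the end, for the whole second after the job is handed in: Saucer on the turntable within 12 mm of its centre, pot on the saucer's floor within 8 mm; bottle on the leftmost (largest y) coaster, jar on the middle one, beaker on the rightmost, each within 12 mm of its centre; all upright within 5 degrees, at rest and released (horizontal distance between saucer and turntable below 0.012 m and z of saucer in the frame of turntable between 0.021 and 0.027 m and horizontal distance between pot and saucer below 0.008 m and z of pot in the frame of saucer between 0.001 and 0.007 m and ((y of coaster_a in the frame of coaster_b above 0 m and y of coaster_a in the frame of coaster_c above 0 m and horizontal distance between bottle and coaster_a below 0.012 m and z of bottle in the frame of coaster_a between 0.002 and 0.008 m) or (y of coaster_b in the frame of coaster_a above 0 m and y of coaster_b in the frame of coaster_c above 0 m and horizontal distance between bottle and coaster_b below 0.012 m and z of bottle in the frame of coaster_b between 0.002 and 0.008 m) or (y of coaster_c in the frame of coaster_a above 0 m and y of coaster_c in the frame of coaster_b above 0 m and horizontal distance between bottle and coaster_c below 0.012 m and z of bottle in the frame of coaster_c between 0.002 and 0.008 m)) and ((((y of coaster_b in the frame of coaster_a above 0 m and y of coaster_a in the frame of coaster_c above 0 m) or (y of coaster_c in the frame of coaster_a above 0 m and y of coaster_a in the frame of coaster_b above 0 m)) and horizontal distance between jar and coaster_a below 0.012 m and z of jar in the frame of coaster_a between 0.002 and 0.008 m) or (((y of coaster_a in the frame of coaster_b above 0 m and y of coaster_b in the frame of coaster_c above 0 m) or (y of coaster_c in the frame of coaster_b above 0 m and y of coaster_b in the frame of coaster_a above 0 m)) and horizontal distance between jar and coaster_b below 0.012 m and z of jar in the frame of coaster_b between 0.002 and 0.008 m) or (((y of coaster_a in the frame of coaster_c above 0 m and y of coaster_c in the frame of coaster_b above 0 m) or (y of coaster_b in the frame of coaster_c above 0 m and y of coaster_c in the frame of coaster_a above 0 m)) and horizontal distance between jar and coaster_c below 0.012 m and z of jar in the frame of coaster_c between 0.002 and 0.008 m)) and ((y of each of coaster_b, coaster_c in the frame of coaster_a above 0 m and horizontal distance between beaker and coaster_a below 0.012 m and z of beaker in the frame of coaster_a between 0.002 and 0.008 m) or (y of each of coaster_a, coaster_c in the frame of coaster_b above 0 m and horizontal distance between beaker and coaster_b below 0.012 m and z of beaker in the frame of coaster_b between 0.002 and 0.008 m) or (y of each of coaster_a, coaster_b in the frame of coaster_c above 0 m and horizontal distance between beaker and coaster_c below 0.012 m and z of beaker in the frame of coaster_c between 0.002 and 0.008 m)) and angle between each of saucer, pot, bottle, jar, beaker's own z axis and vertical below 0.09 rad and linear speed of each of saucer, pot, bottle, jar, beaker below 0.02 m/s); the robot touches nothing.
It fails at once if the drying vase is moved more than 15 mm or tipped (distance of vase from where it was at the start of the episode above 0.015 m or angle between vase's own z axis and vertical above 0.4 rad).
It also fails if it takes over 112 s, if anything falls off the work surface, if the arm or the gripper's body presses on something with over 40 N, if the wrist force passes 120 N, or if a joint passes its speed limit or range.

## Working session

There is one attempt and no reset: what is moved stays moved. The work goes in short steps, Python scripts to look and compute and a tool call to move; the robot and the scene stay as the last step left them, time stands still between calls to the robot, and variables do not carry over. Pictures are saved under pics/ and viewed, at most 14 in all, crops included, and the job is handed in when it is done.

Besides the shell and the picture viewer there is one more tool, called as a command line: name --argument value ..., lists and objects as JSON in quotes. step_arm: Moves the arm, as the interface text tells. Its arguments: {"type":"object","properties":{"deltas":{"type":"array","items":{"type":"number"}}},"required":["deltas"]}

```bash
mkdir -p pics; ls
python3 - <<'E'
from plant import *
import cv2
for n in ("scene","side","wrist"):
    p=camera_params(n); print(n,{k:np.round(v,3).tolist() for k,v in p.items() if k!='x'} if 'np' in globals() else p)
    cv2.imwrite(f"pics/{n}0.png",cv2.cvtColor(capture(n),cv2.COLOR_RGB2BGR))
print(get_obs())
E
```

```text
pics
scene {'mtx': array([[376.29785917,   0.        , 318.41766854],
       [  0.        , 376.29785917, 198.94790351],
       [  0.        ,   0.        ,   1.        ]]), 'rvec': array([ 1.50825148,  1.80976756, -0.94454655]), 'tvec': array([ 136.87328342, -245.9995441 , 1323.79107119])}
side {'mtx': array([[404.04327602,   0.        , 314.11133475],
       [  0.        , 404.04327602, 200.17501558],
       [  0.        ,   0.        ,   1.        ]]), 'rvec': array([ 2.29148435, -0.26277644,  0.14677547]), 'tvec': array([-511.01146859,   74.00049445, 1129.39184217])}
wrist {'mtx': array([[309.70691629,   0.        , 318.12402809],
       [  0.        , 309.70691629, 192.92995363],
       [  0.        ,   0.        ,   1.        ]]), 'rvec': array([-2.88898213e+00,  1.44727156e-03,  2.29901848e-03]), 'tvec': array([-524.47002091,  -29.3880269 ,  390.04178919])}
{'time': 0.15, 'joint_positions': array([-1.46015949e-01,  3.42571452e-01,  1.52477278e+00,  2.04729614e-05,
        1.27541002e+00, -1.46012263e-01]), 'dq': array([-0.00126833, -0.00125777, -0.00164075,  0.00028254,  0.00057135,
       -0.00100176]), 'tau': array([ 7.52666965e-04, -4.31470585e+01, -2.44352603e+01,  7.18239485e-02,
        5.38185902e-02, -1.32920518e-04]), 'tool_pos': array([5.24703705e+02, 6.37565402e-02, 2.26208721e+02]), 'tcp_rot': array([-3.14044626e+00, -1.88377351e-04,  1.57078656e+00]), 'contact_force': array([-0.48476937,  0.15460712,  0.25751823]), 'moment': array([ 0.01481083, -0.06454974, -0.03143576]), 'finger_force': 0.0, 'grip_width': 91.59445508532917}
```

View pics/scene0.png

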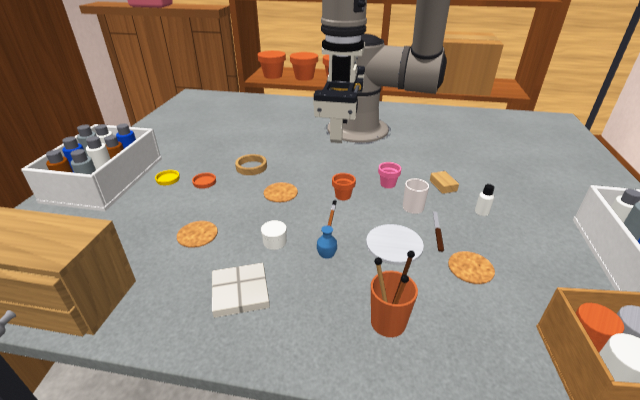

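View pics/side0.png

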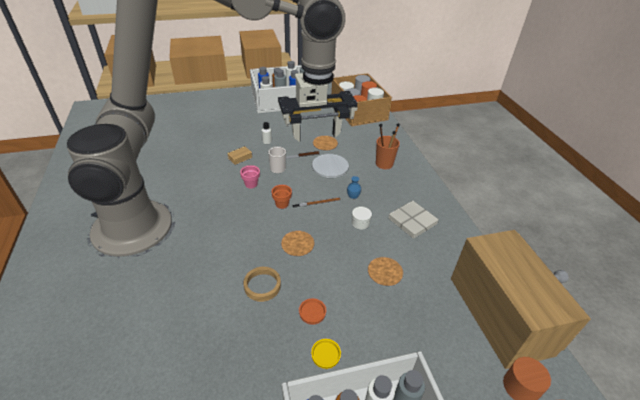

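View pics/wrist0.png

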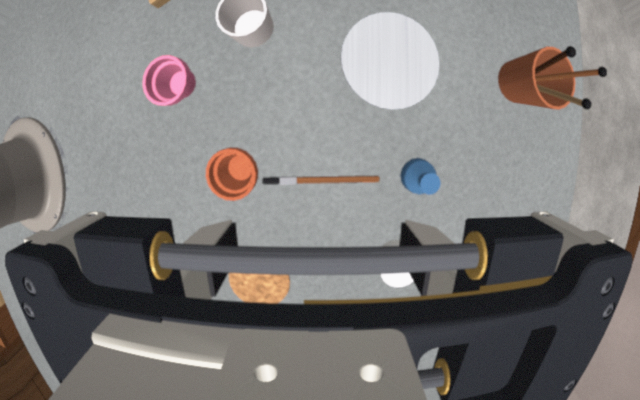

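```bash
cat > h.py <<'E'
import numpy as np, cv2
def pose(p):
    R=cv2.Rodrigues(p["rvec"])[0]; return R,-R.T@p["tvec"].reshape(3)
def ray(p,uv,fish=False):
    R,c=pose(p); K=p["mtx"]; x=(uv[0]-K[0,2])/K[0,0]; y=(uv[1]-K[1,2])/K[1,1]
    if fish:
        r=np.hypot(x,y); s=np.sin(r)/max(r,1e-9); d=np.array([x*s,y*s,np.cos(r)])
    else: d=np.array([x,y,1.])
    d=R.T@d; return c,d/np.linalg.norm(d)
def onz(p,uv,z,fish=False):
    c,d=ray(p,uv,fish); return c+d*(z-c[2])/d[2]
def tri(r1,r2):
    (a,d),(b,e)=r1,r2
    s=np.linalg.lstsq(np.c_[d,-e],b-a,rcond=None)[0]; P,Q=a+d*s[0],b+e*s[1]
    return (P+Q)/2,np.linalg.norm(P-Q)
def comp(img,seed,f,close=3):
    """component of the mask f(hsv) at the seed: mask, bbox x y w h, area, centroid"""
    m=f(cv2.cvtColor(img,cv2.COLOR_BGR2HSV).astype(int)).astype(np.uint8)
    m=cv2.morphologyEx(m,cv2.MORPH_CLOSE,np.ones((close,close)))
    n,l,st,ce=cv2.connectedComponentsWithStats(m)
    i=l[seed[1],seed[0]]
    if i==0: return None
    return l==i,st[i][:4],st[i][4],ce[i]
def hullcentre(mask):
    """centre of the box round the hull (minimal ellipse) """
    c=max(cv2.findContours(mask.astype(np.uint8),0,2)[0],key=cv2.contourArea)
    h=cv2.convexHull(c); M=cv2.moments(h)
    return np.array([M['m10'],M['m01']])/M['m00']
E
cat > m1.py <<'E'
from plant import camera_params
from h import *
sat=lambda h:(h[...,1]>110); wh=lambda h:((h[...,2]>165)&(h[...,1]<60))
O={ 'cL':((471,267),(325,143),sat,5),'cM':((281,192),(298,243),sat,5),'cR':((197,234),(386,271),sat,5),
 'saucer':((204,181),(313,311),sat,11),'yellow':((168,177),(326,353),sat,11),'pot':((344,190),(282,199),sat,28),'pink':((389,178),(251,180),sat,28),
 'jar':((274,238),(362,218),wh,20),'beaker':((416,200),(278,163),wh,34),'bottle':((484,207),(267,136),wh,25),'vase':((326,247),(354,189),sat,30),'tt':((394,243),(330,165),wh,24)}
P={n:camera_params(n) for n in('scene','side')}; I={n:cv2.imread(f'pics/{n}0.png') for n in P}
for k,(a,b,f,z) in O.items():
    out=[];rs=[]
    for n,s in(('scene',a),('side',b)):
        c=comp(I[n],s,f)
        if c is None: out.append('none');continue
        uv=hullcentre(c[0]); rs.append(ray(P[n],uv)); out.append((c[1].tolist(),np.round(onz(P[n],uv,z)[:2],0).tolist()))
    t=tri(*rs) if len(rs)==2 else None
    print(k,z,out, None if t is None else (np.round(t[0]).tolist(),round(t[1],1)))
s=I['scene'];d=I['side']
cr=np.hstack([cv2.resize(s[150:205,140:220],(400,275)),cv2.resize(s[155:210,325:405],(400,275))])
cr2=np.hstack([cv2.resize(s[165:220,390:470],(400,275)),cv2.resize(s[215:270,240:320],(400,275))])
cv2.imwrite('pics/crop1.png',np.vstack([cr,cr2]))
E
python3 m1.py
```

```text
cL 5 [([448, 252, 47, 32], [638.0, 292.0]), ([313, 136, 24, 14], [635.0, 287.0])] ([636.0, 292.0, 2.0], np.float64(1.3))
cM 5 [([264, 183, 34, 19], [443.0, -160.0]), ([282, 231, 32, 25], [439.0, -165.0])] ([439.0, -162.0, 2.0], np.float64(1.1))
cR 5 [([177, 221, 40, 26], [640.0, -301.0]), ([368, 258, 35, 27], [637.0, -306.0])] ([638.0, -304.0, 2.0], np.float64(1.0))
saucer 11 [([192, 173, 24, 15], [432.0, -378.0]), ([299, 298, 27, 26], [428.0, -381.0])] ([429.0, -380.0, 9.0], np.float64(0.3))
yellow 11 [([155, 170, 25, 16], [437.0, -483.0]), ([311, 338, 30, 31], [433.0, -487.0])] ([433.0, -486.0, 8.0], np.float64(0.5))
pot 28 [([332, 173, 24, 27], [416.0, 2.0]), ([272, 185, 20, 24], [428.0, 10.0])] ([427.0, 3.0, 35.0], np.float64(0.3))
pink 28 [([378, 163, 23, 25], [338.0, 116.0]), ([241, 166, 18, 22], [348.0, 124.0])] ([348.0, 115.0, 34.0], np.float64(0.5))
jar 20 [([123, 172, 293, 228], [776.0, -110.0]), ([352, 206, 20, 23], [635.0, -119.0])] ([683.0, -107.0, -38.0], np.float64(89.9))
beaker 34 [([177, 90, 358, 255], [486.0, 98.0]), ([269, 147, 17, 26], [445.0, 190.0])] ([454.0, 119.0, 48.0], np.float64(70.8))
bottle 25 [([177, 90, 358, 255], [473.0, 99.0]), ([262, 129, 9, 15], [433.0, 346.0])] ([449.0, 136.0, 85.0], np.float64(146.0))
vase 30 [([317, 210, 20, 48], [629.0, -5.0]), ([348, 177, 13, 21], [650.0, -2.0])] ([644.0, -6.0, 39.0], np.float64(9.3))
tt 24 [([177, 90, 358, 255], [471.0, 99.0]), ([313, 154, 36, 22], [611.0, 132.0])] ([584.0, 84.0, 84.0], np.float64(39.4))
```

View pics/crop1.png

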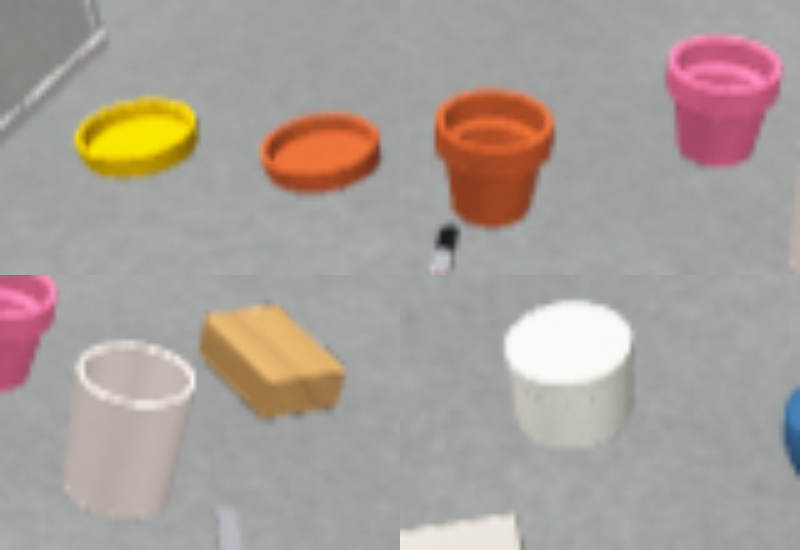

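```bash
cat > m2.py <<'E'
from plant import camera_params
from h import *
P={n:camera_params(n) for n in('scene','side','wrist')}; I={n:cv2.imread(f'pics/{n}0.png') for n in P}
print('cam',pose(P['wrist'])[1])
sat=lambda h:(h[...,1]>110)
w=I['wrist']; hsv=cv2.cvtColor(w,cv2.COLOR_BGR2HSV)
print(hsv[90,390],hsv[110,490],hsv[100,300])
for t in(185,195,205):
  wh=lambda h:((h[...,2]>t)&(h[...,1]<60))
  for k,s,n,f,z in(('tt',(390,60),'wrist',wh,24),('tt',(330,165),'side',wh,24),('tt',(394,243),'scene',wh,24),('pot',(225,190),'wrist',sat,54),('vase',(415,175),'wrist',sat,30),('jar',(274,230),'scene',wh,40),('jar',(362,214),'side',wh,40),('beaker',(414,200),'scene',wh,34),('bottle',(484,207),'scene',wh,25),('bottle',(267,136),'side',wh,25)):
    c=comp(I[n],s,f)
    if c is None: print(t,k,n,'none');continue
    uv=hullcentre(c[0]); print(t,k,n,c[1].tolist(),np.round(onz(P[n],uv,z,n=='wrist')[:2]))
E
python3 m2.py
```

```text
cam [525.13396021  68.40250316 384.34275646]
[120   5 233] [ 90   5 153] [ 90   6 163]
185 tt wrist [341, 12, 99, 98] [608. 135.]
185 tt side none
185 tt scene [366, 224, 58, 38] [612. 136.]
185 pot wrist [206, 148, 51, 52] [428.   6.]
185 vase wrist [402, 159, 38, 35] [648.  -3.]
185 jar scene [261, 220, 26, 29] [ 648. -118.]
185 jar side [353, 207, 19, 21] [ 629. -133.]
185 beaker scene none
185 bottle scene [475, 192, 19, 23] [429. 347.]
185 bottle side none
195 tt wrist [341, 12, 98, 98] [608. 135.]
195 tt side none
195 tt scene [366, 224, 58, 38] [612. 136.]
195 pot wrist [206, 148, 51, 52] [428.   6.]
195 vase wrist [402, 159, 38, 35] [648.  -3.]
195 jar scene [261, 220, 25, 22] [ 636. -122.]
195 jar side [353, 207, 18, 14] [ 631. -125.]
195 beaker scene none
195 bottle scene none
195 bottle side none
205 tt wrist [342, 13, 97, 96] [608. 135.]
205 tt side none
205 tt scene [366, 224, 58, 38] [612. 136.]
205 pot wrist [206, 148, 51, 52] [428.   6.]
205 vase wrist [402, 159, 38, 35] [648.  -3.]
205 jar scene [261, 220, 25, 17] [ 632. -123.]
205 jar side [353, 207, 18, 13] [ 632. -125.]
205 beaker scene none
205 bottle scene none
205 bottle side none
```

step_arm --deltas '[-10,-50,0,0,91,-10,-50,0,0,91,-10,-50,0,0,91,-10,-50,0,0,91,-10,-50,0,0,91,-10,-50,0,0,91,-10,-50,0,0,91,-10,-50,0,0,91,-15,-50,0,0,91,0,0,0,0,91]'

```text
time: 1.4
tool_pos: [428.2, -453.1, 225.5]
tcp_rot: [-3.141, -0.0, 1.566]
contact_force: [0.4, 0.1, -0.2]
grip_width: 91.0
finger_force: 0.0
```

```bash
cat > w.py <<'E'
# usage: w.py out seedx seedy z [kind] : measure a component in the wrist view
import sys
from plant import *
from h import *
def shot(name,n='wrist'):
    p=camera_params(n); im=cv2.cvtColor(capture(n),cv2.COLOR_RGB2BGR); cv2.imwrite(f'pics/{name}.png',im); return p,im
def proj(p,X):
    R,c=pose(p); v=R@(np.array(X,float)-c); th=np.arctan2(np.hypot(v[0],v[1]),v[2]); ph=np.arctan2(v[1],v[0])
    K=p['mtx']; return K[0,2]+K[0,0]*th*np.cos(ph),K[1,2]+K[1,1]*th*np.sin(ph)
sat=lambda h:(h[...,1]>110)
def wh(t): return lambda h:((h[...,2]>t)&(h[...,1]<60))
def meas(p,im,X,f,z):
    uv=[int(round(v)) for v in proj(p,X)]
    c=comp(im,uv,f)
    if c is None: print('none at',uv,im[uv[1],uv[0]]); return
    h=hullcentre(c[0]); q=onz(p,h,z,True)
    x,y,w,hh=c[1]; a=onz(p,(x,h[1]),z,True);b=onz(p,(x+w,h[1]),z,True);d=onz(p,(h[0],y),z,True);e=onz(p,(h[0],y+hh),z,True)
    print('at',uv,'box',c[1].tolist(),'pos',np.round(q[:2],1),'diam',np.round([np.linalg.norm(a-b),np.linalg.norm(d-e)],1))
    return q
E
python3 - <<'E'
from w import *
o=get_obs(); print(o['tool_pos'],o['tcp_rot'],o['joint_positions'])
p,im=shot('w1'); meas(p,im,(430,-380,10),sat,10)
meas(p,im,(440,-163,5),sat,5); meas(p,im,(638,-304,5),sat,5)
E
```

```text
[ 428.18496895 -453.05629067  225.51767224] [-3.14056641e+00 -2.84713260e-04  1.56635055e+00] [-9.36144173e-01  5.27433990e-01  1.23159250e+00 -6.65526886e-04
  1.38340685e+00 -9.31574287e-01]
at [319, 111] box [292, 84, 53, 52] pos [ 428.1 -378.2] diam [63.3 62.9]
none at [326, -49] [113 118 122]
at [477, 61] box [447, 29, 56, 63] pos [ 634.2 -303. ] diam [88.9 87.6]
```

View pics/w1.png

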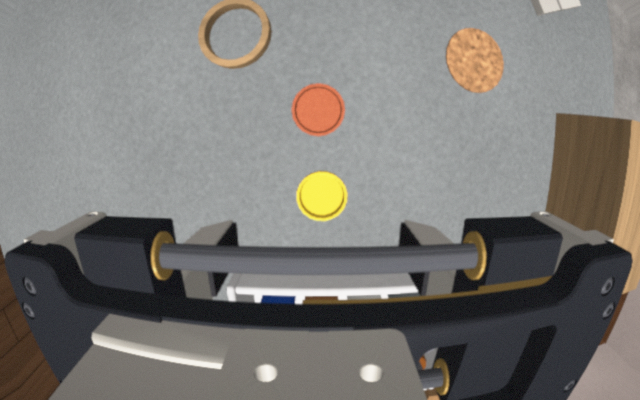

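step_arm --deltas '[0,37,0,0,91,0,37,-10,0,91,0,0,-35,0,91,0,0,-35,0,91,0,0,-35,0,91,0,0,-35,0,91,0,0,-15,0,91,0,0,0,0,91,0,0,0,0,91,0,0,0,0,91]'

```text
time: 2.7
tool_pos: [430.6, -376.5, 63.1]
tcp_rot: [3.14, 0.002, 1.571]
contact_force: [-0.2, -0.3, 0.0]
grip_width: 90.8
finger_force: 0.0
```

step_arm --deltas '[-2,-2,-20,0,91,0,0,-20,0,91,0,0,-12,0,91,0,0,-5,0,91,0,0,0,0,91,0,0,0,0,50,0,0,0,0,50,0,0,0,0,50,0,0,0,0,50,0,0,0,0,50]'

```text
time: 3.95
tool_pos: [428.1, -378.0, 5.0]
tcp_rot: [3.141, 0.0, 1.571]
contact_force: [-1.0, 0.6, 1.7]
grip_width: 61.1
finger_force: 30.0
```

Run:
```python
from plant import camera_params
from h import *
s,d=camera_params('scene'),camera_params('side')
print('base',onz(s,(391,325),0),onz(d,(386,164),0))
print('brush tips',tri(ray(s,(410,254)),ray(d,(397,126))),tri(ray(s,(378,261)),ray(d,(381,128))))
print('bottle',tri(ray(s,(484.5,207)),ray(d,(266.5,136))),'top',onz(s,(488,188),76),onz(d,(266,125),76))
```

```text
base [803.7068925  135.89043262   0.        ] [807.97429783 126.04371327   0.        ]
brush tips (array([813.31047098, 133.66019905, 160.0316693 ]), np.float64(34.481059750533085)) (array([776.45150732, 111.44553933, 139.29510861]), np.float64(34.181324190649846))
bottle (array([434.70403445, 349.33551566,  18.71188668]), np.float64(1.6006202706825414)) top [440.98186427 341.65125598  76.        ] [433.15005689 331.30993153  76.        ]
```

step_arm --deltas '[0,0,20,0,50,0,0,40,0,50,0,15,40,0,50,10,45,30,0,50,20,50,0,0,50,20,50,0,0,50,20,50,0,0,50,20,50,0,0,50,20,50,0,0,50,20,50,0,0,50]'

```text
time: 5.2
tool_pos: [558.4, -16.3, 134.6]
tcp_rot: [-3.142, 0.0, 1.571]
contact_force: [0.9, -0.6, -1.4]
grip_width: 61.5
finger_force: 30.0
```

step_arm --deltas '[25,43,0,0,50,26,50,0,0,50,0,0,0,0,50,0,0,0,0,50,0,0,0,0,50,0,0,0,0,50,0,0,0,0,50,0,0,0,0,50,0,0,0,0,50,0,0,0,0,50]'

```text
time: 6.45
tool_pos: [609.0, 75.0, 134.7]
tcp_rot: [3.141, 0.0, 1.571]
contact_force: [-0.1, 0.1, -0.5]
grip_width: 61.1
finger_force: 30.0
```

Run:
```python
from w import *
o=get_obs(); print(o['tool_pos'],o['tcp_rot'])
p,im=shot('w2'); meas(p,im,(609,145,24),wh(195),24); meas(p,im,(446,190,68),wh(170),68)
c,_=ray(p,(320,200),True);print(c)
```

```text
[609.03000278  75.01731706 134.72586575] [3.14149387e+00 3.13562450e-05 1.57082076e+00]
at [318, 113] box [251, 54, 138, 134] pos [610.3 137.4] diam [120.7 118.2]
none at [121, 71] [133 135 142]
[609.24280879 143.40701531 292.85032734]
```

View pics/w2.png

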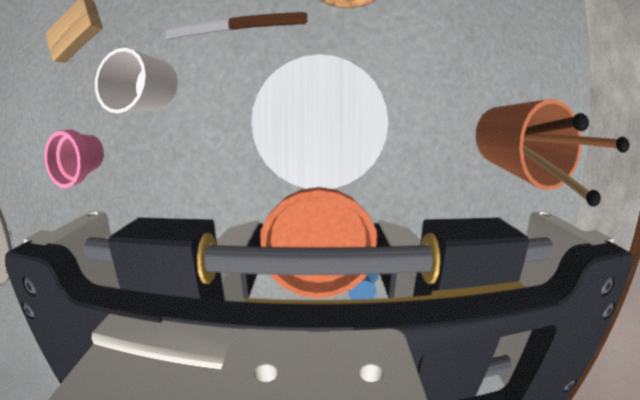

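Run:
```python
from plant import camera_params
from h import *
p=camera_params('wrist')
print([onz(p,(319,v),z,True).round(1) for v,z in((190,144),(296,144))])
im=cv2.imread('pics/w2.png');h=cv2.cvtColor(im,cv2.COLOR_BGR2HSV)
m=(h[...,1]>110)&(h[...,0]<15); c=m[180:310,319]; r=np.where(c)[0]+180; print(r.min(),r.max())
print([onz(p,(319,v),144,True)[:2].round(1) for v in (r.min(),r.max())])
# beaker rim, cast to z=68
```

```text
[array([609.6, 106.5, 144. ]), array([609.6,  44.7, 144. ])]
188 297
[array([609.6, 107.5]), array([609.6,  44. ])]
```

step_arm --deltas '[1,31,0,0,50,0,30,0,0,50,0,0,-35,0,50,0,0,-35,0,50,0,0,-20,0,50,0,0,0,0,50,0,0,0,0,50,0,0,0,0,50,0,0,0,0,50,0,0,0,0,50]'

```text
time: 7.75
tool_pos: [610.2, 136.0, 45.2]
tcp_rot: [3.141, -0.0, 1.571]
contact_force: [-0.3, -0.1, -0.9]
grip_width: 61.2
finger_force: 30.0
```

step_arm --deltas '[0,0,-10,0,50,0,0,-4,0,50,0,0,-1.5,0,50,0,0,0,0,50,0,0,0,0,91,0,0,0,0,91,0,0,0,0,91,0,0,0,0,91,0,0,20,0,91,0,0,30,0,91]'

```text
time: 9.0
tool_pos: [609.3, 135.9, 78.8]
tcp_rot: [-3.139, 0.0, 1.571]
contact_force: [0.2, 0.1, 1.2]
grip_width: 90.8
finger_force: 0.0
```

step_arm --deltas '[0,0,40,0,91,-10,-10,40,0,91,-30,-30,20,0,91,-35,-40,20,0,91,-40,-45,20,0,91,-40,-45,0,0,91,-27,-30,0,0,91,0,0,0,0,91,0,0,0,0,91,0,0,0,0,91]'

```text
time: 10.25
tool_pos: [429.2, -62.7, 218.9]
tcp_rot: [3.141, -0.0, 1.572]
contact_force: [0.3, 0.8, 0.1]
grip_width: 91.2
finger_force: 0.0
```

```bash
cat >> w.py <<'E'
def rim(p,im,lo,hi,X,z):
    """colour-bounded rim: hull of component, printed edge by edge"""
E
python3 - <<'E'
from w import *
o=get_obs(); print(o['tool_pos'],o['tcp_rot'])
p,im=shot('w3'); meas(p,im,(428,-10,54),sat,54);meas(p,im,(428,22,54),sat,54); meas(p,im,(610,136,37),sat,37); meas(p,im,(646,-3,50),sat,40)
E
```

```text
[429.23969338 -62.68827216 218.9068599 ] [ 3.14126633e+00 -1.31393603e-04  1.57199335e+00]
at [317, 130] box [287, 89, 56, 56] pos [425.8   3.9] diam [58.  58.6]
at [317, 99] box [287, 89, 56, 56] pos [425.8   3.9] diam [58.  58.6]
at [470, 16] box [445, 0, 47, 41] pos [608.  131.5] diam [67.1 54.7]
at [501, 131] box [474, 114, 43, 32] pos [642.7  -2.9] diam [65.6 39.2]
```

View pics/w3.png

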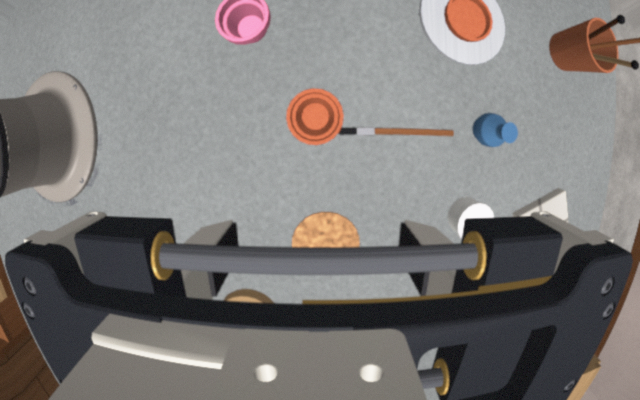

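step_arm --deltas '[-1.5,34,0,0,91,0,34,-10,0,91,0,0,-40,0,91,0,0,-40,0,91,0,0,-40,0,91,0,0,-35,0,91,0,0,-20,0,91,0,0,-8,0,91,0,0,0,0,91,0,0,0,0,91]'

```text
time: 11.55
tool_pos: [427.8, 4.7, 26.6]
tcp_rot: [3.14, 0.0, 1.571]
contact_force: [-0.0, -0.3, 0.1]
grip_width: 90.7
finger_force: 0.0
```

step_arm --deltas '[0,0,0,0,50,0,0,0,0,50,0,0,0,0,50,0,0,0,0,50,0,0,0,0,50,0,0,20,0,50,0,0,40,0,50,0,0,40,0,50,0,0,0,0,50,0,0,0,0,50]'

```text
time: 12.8
tool_pos: [426.5, 4.8, 125.2]
tcp_rot: [-3.141, -0.0, 1.571]
contact_force: [-1.3, 0.6, -1.4]
grip_width: 58.3
finger_force: 29.9
```

step_arm --deltas '[20,8,10,0,50,40,14,10,0,50,45,14,0,0,50,45,14,0,0,50,33.5,14,0,0,50,0,0,0,0,50,0,0,0,0,50,0,0,0,0,50,0,0,0,0,50,0,0,0,0,50]'

```text
time: 14.05
tool_pos: [610.4, 68.5, 146.3]
tcp_rot: [3.141, 0.0, 1.57]
contact_force: [0.6, 1.1, -1.4]
grip_width: 58.5
finger_force: 29.9
```

Run:
```python
from w import *
o=get_obs(); print(o['tool_pos'],o['tcp_rot'])
p,im=shot('w4'); meas(p,im,(610,140,37),sat,37); meas(p,im,(610,180,24),wh(195),24)
```

```text
[610.42098696  68.45532976 146.26405146] [3.14113281e+00 1.26349681e-05 1.57042372e+00]
at [317, 111] box [282, 81, 72, 71] pos [610.3 135.8] diam [61.8 61.6]
at [317, 67] box [252, 50, 132, 131] pos [610.3 136.8] diam [120.  120.4]
```

View pics/w4.png

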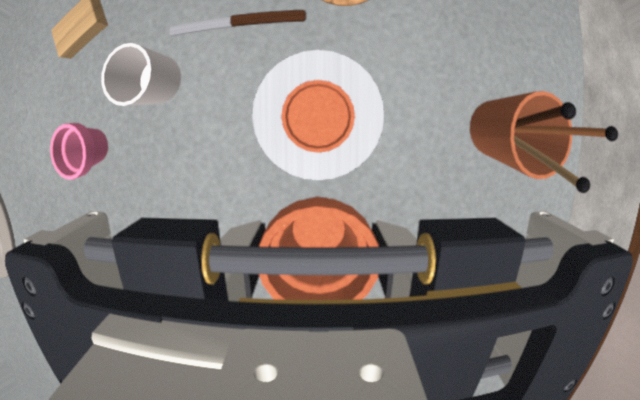

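Run:
```python
from w import *
p=camera_params('wrist');im=cv2.imread('pics/w4.png');h=cv2.cvtColor(im,cv2.COLOR_BGR2HSV)
m=(h[...,1]>110)&(h[...,0]<15); r=np.where(m[160:230,319])[0]+160
print(r.min(), onz(p,(319,r.min()),174.3,True)[1]-30, 'rows', r.min())
g=cv2.cvtColor(im,cv2.COLOR_BGR2GRAY)[40:110,95:190]
m=(g>205).astype(np.uint8); n,l,s,c=cv2.connectedComponentsWithStats(m); i=1+s[1:,4].argmax(); pts=np.argwhere(l==i)[:,::-1]+[95,40]
e=cv2.fitEllipse(cv2.convexHull(pts.astype(np.int32))); print(s[i],e,onz(p,e[0],68,True))
```

```text
198 71.00499773536473 rows 198
[  6   3  50  63 652] ((125.56484985351562, 73.92279815673828), (47.99933624267578, 63.801963806152344), 16.510215759277344) [444.90112434 181.99340915  68.        ]
```

step_arm --deltas '[0,30,0,0,50,0,36.5,0,0,50,0,0,-30,0,50,0,0,-30,0,50,0,0,-15,0,50,0,0,0,0,50,0,0,-8,0,50,0,0,-5,0,50,0,0,-3,0,50,0,0,0,0,50]'

```text
time: 15.35
tool_pos: [610.6, 135.2, 54.9]
tcp_rot: [-3.141, 0.0, 1.571]
contact_force: [0.0, -0.4, -1.0]
grip_width: 58.5
finger_force: 29.9
```

step_arm --deltas '[0,0,-0.7,0,50,0,0,0,0,91,0,0,0,0,91,0,0,0,0,91,0,0,20,0,91,0,0,40,0,91,0,0,40,0,91,0,-30,40,0,91,0,-37,20,0,91,0,0,0,0,91]'

```text
time: 16.6
tool_pos: [611.6, 66.0, 216.5]
tcp_rot: [3.137, 0.001, 1.568]
contact_force: [0.2, 0.0, -0.7]
grip_width: 91.0
finger_force: 0.0
```

Run:
```python
from w import *
o=get_obs(); print(o['tool_pos'],o['tcp_rot'])
p,im=shot('w5'); meas(p,im,(610,140,82),sat,80)
cv2.imwrite('pics/w5c.png',cv2.resize(im[20:220,80:560],(720,300)))
```

```text
[611.61849847  65.98699431 216.48688949] [3.13720543e+00 5.64273210e-04 1.56782569e+00]
at [315, 109] box [286, 85, 62, 61] pos [611.  134.3] diam [58.5 58.2]
```

View pics/w5c.png

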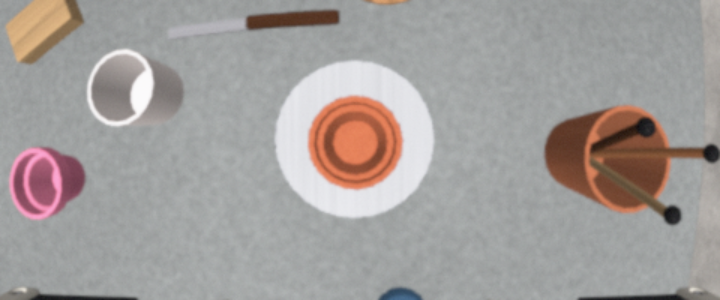

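step_arm --deltas '[2,-20,5,0,91,4,-45,0,0,91,4,-45,0,0,91,4,-45,0,0,91,4,-45,0,0,91,4,-40,0,0,91,0,-17.5,0,0,91,0,0,0,0,91,0,0,0,0,91,0,0,0,0,91]'

```text
time: 17.9
tool_pos: [632.8, -187.7, 219.5]
tcp_rot: [3.141, -0.0, 1.573]
contact_force: [0.6, -0.2, 0.3]
grip_width: 91.0
finger_force: 0.0
```

Run:
```python
from w import *
o=get_obs(); print(o['tool_pos'],o['tcp_rot'])
p,im=shot('w6')
for t in (190,215,230): meas(p,im,(632,-124,40),wh(t),40)
meas(p,im,(646,-4,40),sat,40);meas(p,im,(440,-163,5),sat,5)
```

```text
[ 632.78963069 -187.70519688  219.48535433] [ 3.14136374e+00 -1.96981961e-04  1.57275234e+00]
at [317, 119] box [291, 92, 51, 50] pos [ 630.9 -121.5] diam [55.2 54.6]
at [317, 119] box [292, 92, 50, 50] pos [ 630.9 -121.5] diam [54.1 54.6]
at [317, 119] box [292, 92, 49, 49] pos [ 630.9 -121.5] diam [53.  53.5]
at [330, 13] box [313, 0, 36, 34] pos [646.8  -7.7] diam [39.2 41.1]
at [171, 154] box [144, 119, 57, 65] pos [ 442.3 -159.1] diam [86.6 86.1]
```

step_arm --deltas '[-1,34,0,0,74,0,34,-10,0,74,0,0,-40,0,74,0,0,-40,0,74,0,0,-40,0,74,0,0,-40,0,74,0,0,-25,0,74,0,0,-10,0,74,0,0,0,0,74,0,0,0,0,74]'

```text
time: 19.2
tool_pos: [632.5, -121.4, 15.7]
tcp_rot: [3.139, 0.001, 1.571]
contact_force: [-0.1, 0.7, -0.2]
grip_width: 74.3
finger_force: 0.0
```

step_arm --deltas '[0,0,0,0,40,0,0,0,0,40,0,0,0,0,40,0,0,0,0,40,0,0,20,0,40,0,0,40,0,40,0,0,40,0,40,-20,0,0,0,40,-45,-10,0,0,40,-45,-20,0,0,40]'

```text
time: 20.45
tool_pos: [520.2, -150.9, 113.9]
tcp_rot: [-3.141, -0.0, 1.572]
contact_force: [0.7, -0.9, -0.8]
grip_width: 54.1
finger_force: 30.0
```

step_arm --deltas '[-40,-38,0,0,40,-40,-38,0,0,40,0,0,0,0,40,0,0,0,0,40,0,0,0,0,40,0,0,0,0,40,0,0,0,0,40,0,0,0,0,40,0,0,0,0,40,0,0,0,0,40]'

```text
time: 21.7
tool_pos: [441.6, -227.3, 114.2]
tcp_rot: [3.141, 0.0, 1.571]
contact_force: [-0.4, -0.2, -0.7]
grip_width: 54.3
finger_force: 30.0
```

Run:
```python
from w import *
o=get_obs(); print(o['tool_pos'],o['tcp_rot'])
p,im=shot('w7')
meas(p,im,(440,-155,5),sat,5)
h=cv2.cvtColor(im,cv2.COLOR_BGR2HSV); m=(h[...,2]>190)&(h[...,1]<60); r=np.where(m[150:300,318])[0]+150
print(r.min(), onz(p,(318,r.min()),140,True)[1]-27.5)
```

```text
[ 441.60859305 -227.33110768  114.24630617] [3.14149766e+00 2.33897662e-05 1.57075014e+00]
at [316, 110] box [265, 66, 101, 100] pos [ 439.2 -159.9] diam [87.  87.1]
208 -227.61244360592738
```

step_arm --deltas '[-1.5,33.5,0,0,40,0,34,0,0,40,0,0,-35,0,40,0,0,-35,0,40,0,0,-15,0,40,0,0,-6,0,40,0,0,-3.5,0,40,0,0,0,0,40,0,0,0,0,40,0,0,0,0,74]'

```text
time: 23.0
tool_pos: [440.4, -159.9, 20.2]
tcp_rot: [3.141, 0.0, 1.571]
contact_force: [-0.4, 0.4, 0.5]
grip_width: 60.1
finger_force: 0.0
```

step_arm --deltas '[0,0,0,0,74,0,0,0,0,74,0,0,20,0,74,0,0,40,0,91,0,0,50,0,91,0,20,50,0,91,0,50,20,0,91,0,55,20,0,91,0,55,0,0,91,0,55,0,0,91]'

```text
time: 24.25
tool_pos: [439.9, 76.9, 220.2]
tcp_rot: [3.14, 0.0, 1.57]
contact_force: [0.4, -0.3, -0.5]
grip_width: 90.9
finger_force: 0.0
```

step_arm --deltas '[5.5,40.5,0,0,91,0,0,0,0,91,0,0,0,0,91,0,0,0,0,91,0,0,0,0,91,0,0,0,0,91,0,0,0,0,91,0,0,0,0,91,0,0,0,0,91,0,0,0,0,91]'

```text
time: 25.5
tool_pos: [445.6, 115.7, 219.7]
tcp_rot: [3.141, -0.0, 1.571]
contact_force: [-0.8, 0.2, -0.1]
grip_width: 90.8
finger_force: 0.0
```

Run:
```python
from w import *
o=get_obs(); print(o['tool_pos'],o['tcp_rot'])
p,im=shot('w8')
print(proj(p,(445,185,68)),pose(p)[1])
```

```text
[445.61277659 115.73430608 219.7353094 ] [ 3.14149792e+00 -9.76003619e-06  1.57086559e+00]
(np.float64(317.2872427095364), np.float64(113.72842038715848)) [445.83163879 184.09719066 377.85273044]
```

View pics/w8.png

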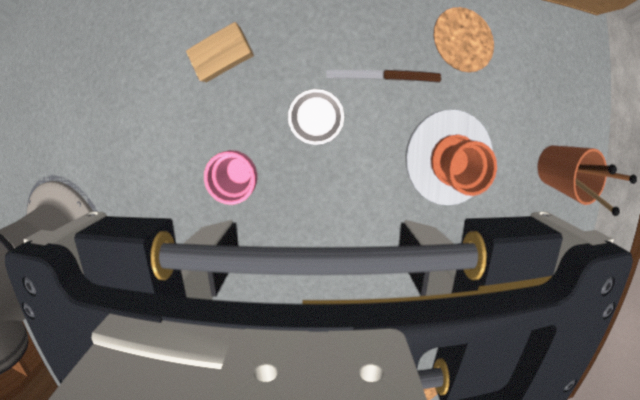

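step_arm --deltas '[-1,33.5,0,0,86,0,34,-10,0,86,0,0,-40,0,86,0,0,-40,0,86,0,0,-40,0,86,0,0,-35,0,86,0,0,-20,0,86,0,0,-7,0,86,0,0,0,0,86,0,0,0,0,86]'

```text
time: 26.8
tool_pos: [445.3, 183.4, 28.6]
tcp_rot: [3.14, -0.0, 1.571]
contact_force: [0.6, -0.5, 0.2]
grip_width: 86.2
finger_force: 0.0
```

step_arm --deltas '[0,0,0,0,45,0,0,0,0,45,0,0,0,0,45,0,0,0,0,45,0,0,0,0,45,0,0,20,0,45,0,0,40,0,45,0,0,50,0,45,5,-30,20,0,45,15,-40,10,0,45]'

```text
time: 28.05
tool_pos: [464.8, 113.1, 169.2]
tcp_rot: [3.139, -0.0, 1.573]
contact_force: [0.3, -0.4, -0.6]
grip_width: 55.2
finger_force: 30.0
```

step_arm --deltas '[17,-48,0,0,45,17,-48,0,0,45,17,-48,0,0,45,17,-48,0,0,45,17,-48,0,0,45,17,-48,0,0,45,17,-48,0,0,45,17,-48,0,0,45,18,-48,0,0,45,18,-48,0,0,45]'

```text
time: 29.3
tool_pos: [636.8, -368.3, 167.2]
tcp_rot: [-3.141, -0.0, 1.571]
contact_force: [-0.6, -0.0, 0.4]
grip_width: 55.1
finger_force: 30.0
```

step_arm --deltas '[0,-3.5,-30,0,45,0,0,0,0,45,0,0,0,0,45,0,0,0,0,45,0,0,0,0,45,0,0,0,0,45,0,0,0,0,45,0,0,0,0,45,0,0,0,0,45,0,0,0,0,45]'

```text
time: 30.55
tool_pos: [636.6, -370.3, 137.7]
tcp_rot: [3.142, -0.0, 1.571]
contact_force: [-0.2, 0.8, -0.3]
grip_width: 54.8
finger_force: 30.0
```

Run:
```python
from w import *
o=get_obs(); print(o['tool_pos'],o['tcp_rot'])
p,im=shot('w9')
meas(p,im,(636,-300,5),sat,5)
meas(p,im,(440,-160,45),wh(190),45)
h=cv2.cvtColor(im,cv2.COLOR_BGR2HSV); m=(h[...,2]>190)&(h[...,1]<60); r=np.where(m[150:300,318])[0]+150
print(r, [onz(p,(318,v),178,True)[1] for v in r[:1]])
```

```text
[ 636.60759496 -370.33773488  137.71338901] [ 3.14151460e+00 -2.81946283e-05  1.57073543e+00]
at [317, 113] box [272, 69, 94, 92] pos [ 637.3 -301.6] diam [88. 87.]
none at [115, -13] [113 120 125]
[220 221 222 223 224 225 226 227 228 229 230 231 232 233 234 235 236 237
 238 239 240 241 242 243 244 245 246] [np.float64(-343.66734931628804)]
```

Run:
```python
from plant import camera_params
from h import *
s=camera_params('scene');d=camera_params('side')
print(onz(s,(85,345),0),onz(s,(133,280),0),onz(d,(454,283),0),onz(d,(511,357),0))
print(tri(ray(s,(112,223)),ray(d,(475,237))))
im=cv2.imread('pics/w9.png'); cv2.imwrite('pics/w9c.png',cv2.resize(im,(640,400)))
```

```text
[ 934.56184931 -360.57557276    0.        ] [ 789.4476746  -365.52984044    0.        ] [ 794.30945531 -376.09576521    0.        ] [ 820.03589902 -580.26995394    0.        ]
(array([ 804.83010815, -358.37674324,  151.98942295]), np.float64(17.100265295315772))
```

View pics/w9c.png

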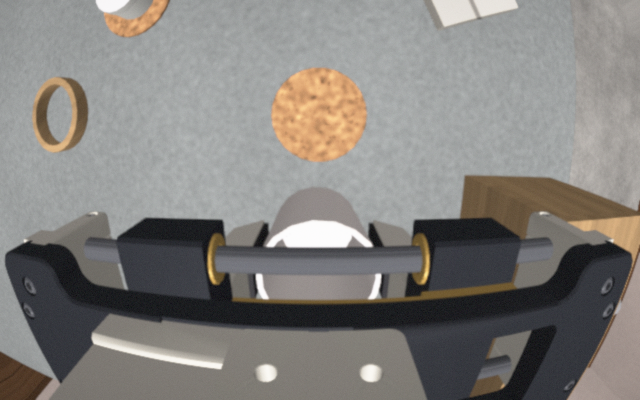

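step_arm --deltas '[1,34.5,0,0,45,0,35,0,0,45,0,0,-35,0,45,0,0,-35,0,45,0,0,-20,0,45,0,0,-10,0,45,0,0,-4.5,0,45,0,0,0,0,45,0,0,0,0,45,0,0,0,0,86]'

```text
time: 31.85
tool_pos: [638.0, -301.1, 34.1]
tcp_rot: [3.14, 0.001, 1.571]
contact_force: [-0.2, -0.4, -0.2]
grip_width: 61.1
finger_force: 0.0
```

step_arm --deltas '[0,0,0,0,86,0,0,0,0,86,0,0,20,0,86,0,0,40,0,86,0,0,50,0,86,0,-35,50,0,86,0,-33,20,0,86,0,0,0,0,91,0,0,0,0,91,0,0,0,0,91]'

```text
time: 33.1
tool_pos: [637.5, -367.4, 212.4]
tcp_rot: [-3.14, -0.001, 1.572]
contact_force: [-0.1, 0.6, 0.1]
grip_width: 90.7
finger_force: 0.0
```

Run:
```python
from w import *
o=get_obs(); print(o['tool_pos'],o['tcp_rot'])
p,im=shot('w10')
meas(p,im,(637,-260,5),sat,5)
h=cv2.cvtColor(im,cv2.COLOR_BGR2HSV);
u,v=[int(a) for a in proj(p,(637,-302,73))]
for t in(190,210):
  c=comp(im,(u,v),wh(t),9); 
  if c: print(c[1], onz(p,hullcentre(c[0]),73,True), onz(p,(c[1][0]+c[1][2]/2,c[1][1]+c[1][3]/2),73,True))
```

```text
[ 637.5401808  -367.38931564  212.4298911 ] [-3.14015346e+00 -1.46961952e-03  1.57198899e+00]
at [318, 82] box [281, 81, 75, 73] pos [ 637.3 -301.4] diam [88.1 86.6]
[280  89  68  59] [ 634.93144755 -301.78652126   73.        ] [ 633.56075992 -302.55577552   73.        ]
[289  89  59  59] [ 636.97731598 -301.85947684   73.        ] [ 637.84463987 -302.55996158   73.        ]
```

step_arm --deltas '[-15,50,0,0,91,-15,50,0,0,91,-15,50,0,0,91,-15,50,0,0,91,-15,50,0,0,91,-15,50,0,0,91,-15,50,0,0,91,-15,50,0,0,91,-15,50,0,0,91,-15,50,0,0,91]'

```text
time: 34.4
tool_pos: [486.4, 133.3, 213.2]
tcp_rot: [-3.141, -0.0, 1.572]
contact_force: [1.0, 0.7, 0.3]
grip_width: 91.1
finger_force: 0.0
```

step_arm --deltas '[-18,50,0,0,91,-18,50,0,0,91,-17,48.5,0,0,91,0,0,0,0,91,0,0,0,0,91,0,0,0,0,91,0,0,0,0,91,0,0,0,0,91,0,0,0,0,91,0,0,0,0,91]'

```text
time: 35.65
tool_pos: [434.7, 279.6, 213.3]
tcp_rot: [3.142, 0.0, 1.571]
contact_force: [-0.5, -0.7, -0.2]
grip_width: 90.9
finger_force: 0.0
```

Run:
```python
from w import *
o=get_obs(); print(o['tool_pos'],o['tcp_rot'])
p,im=shot('w11')
h=cv2.cvtColor(im,cv2.COLOR_BGR2HSV); print([proj(p,(434,347,z)) for z in(0,50,76)])
blk=lambda h:h[...,2]<70
u,v=[int(a) for a in proj(p,(434,347,76))]
c=comp(im,(u,v),blk)
if c: print(c[1], onz(p,hullcentre(c[0]),76,True))
meas(p,im,(636,290,5),sat,5)
```

```text
[434.67176907 279.58711524 213.25409658] [3.14150361e+00 7.91686881e-06 1.57056665e+00]
[(np.float64(317.348658305585), np.float64(115.42196739192057)), (np.float64(317.2279249894293), np.float64(115.54501635836726)), (np.float64(317.14899396097144), np.float64(115.62546998105327))]
[307 106  19  19] [432.78990176 347.68402696  76.        ]
at [472, 165] box [442, 130, 57, 66] pos [632.1 294.1] diam [87.7 87.7]
```

View pics/w11.png

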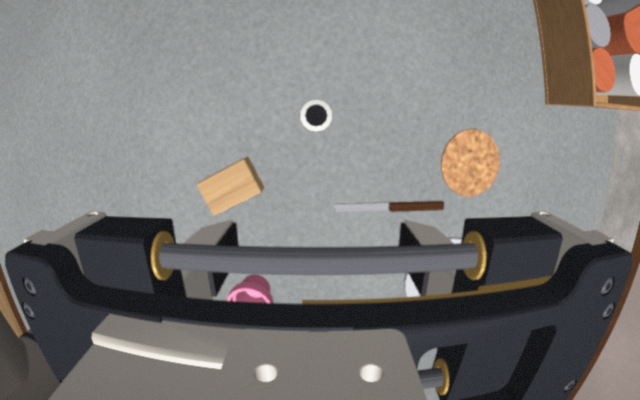

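step_arm --deltas '[-1,34,0,0,80,0,34.5,-10,0,70,0,0,-40,0,70,0,0,-40,0,70,0,0,-40,0,70,0,0,-35,0,70,0,0,-20,0,70,0,0,-10.5,0,70,0,0,0,0,70,0,0,0,0,70]'

```text
time: 36.95
tool_pos: [434.2, 348.6, 18.7]
tcp_rot: [3.14, -0.001, 1.571]
contact_force: [0.3, 0.3, 0.8]
grip_width: 69.9
finger_force: 0.0
```

step_arm --deltas '[0,0,0,0,20,0,0,0,0,20,0,0,0,0,20,0,0,0,0,20,0,0,0,0,20,0,0,0,0,20,0,0,20,0,20,0,0,40,0,20,0,0,40,0,20,0,0,0,0,20]'

```text
time: 38.2
tool_pos: [435.3, 349.2, 120.8]
tcp_rot: [3.136, -0.003, 1.571]
contact_force: [0.4, 0.7, -1.0]
grip_width: 33.2
finger_force: 30.0
```

step_arm --deltas '[20,-12,0,0,20,40,-25,0,0,20,45,-30,0,0,20,50,-30,0,0,20,48,-28.5,0,0,20,0,0,0,0,20,0,0,0,0,20,0,0,0,0,20,0,0,0,0,20,0,0,0,0,20]'

```text
time: 39.45
tool_pos: [636.2, 223.3, 118.1]
tcp_rot: [3.141, -0.0, 1.572]
contact_force: [1.6, 0.3, -0.6]
grip_width: 33.3
finger_force: 30.0
```

Run:
```python
from w import *
o=get_obs(); print(o['tool_pos'],o['tcp_rot'])
p,im=shot('w12')
meas(p,im,(636,292,5),sat,5); meas(p,im,(636,305,5),sat,5)
h=cv2.cvtColor(im,cv2.COLOR_BGR2HSV); m=(h[...,2]>190)&(h[...,1]<60); r=np.where(m[150:300,318])[0]+150
print(r)
if len(r): print(onz(p,(318,r[0]),150,True)[1])
```

```text
[636.2474742  223.32451889 118.06471545] [ 3.14116640e+00 -3.27565489e-05  1.57193483e+00]
at [318, 114] box [268, 64, 100, 99] pos [635.5 293.4] diam [87.3 87.4]
at [318, 99] box [268, 64, 100, 99] pos [635.5 293.4] diam [87.3 87.4]
[237 238 239 240 241 242 243 244 245 246]
239.07092738849647
```

View pics/w12.png

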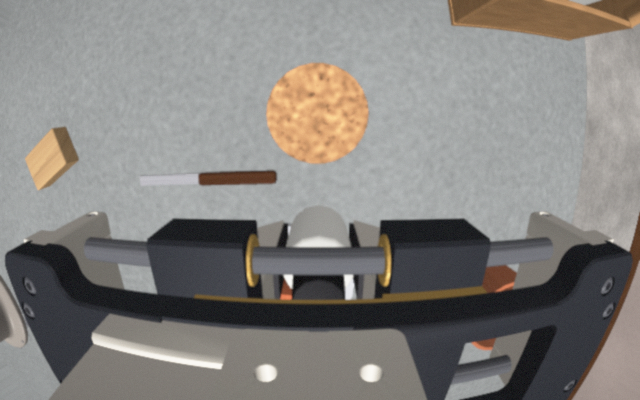

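step_arm --deltas '[0,35,0,0,20,0,35,0,0,20,0,0,-35,0,20,0,0,-30,0,20,0,0,-15,0,20,0,0,-9,0,20,0,0,-5.5,0,20,0,0,0,0,20,0,0,0,0,20,0,0,0,0,60]'

```text
time: 40.75
tool_pos: [637.0, 292.8, 24.1]
tcp_rot: [3.14, -0.0, 1.571]
contact_force: [0.5, -0.5, 0.8]
grip_width: 39.0
finger_force: 0.0
```

step_arm --deltas '[0,0,0,0,70,0,0,0,0,70,0,0,20,0,70,0,0,40,0,80,0,0,50,0,91,-20,0,50,0,91,-40,-20,20,0,91,-40,-20,0,0,91,-40,-20,0,0,91,0,0,0,0,91]'

```text
time: 42.0
tool_pos: [494.2, 231.8, 205.0]
tcp_rot: [3.141, 0.0, 1.571]
contact_force: [1.1, -0.1, -0.3]
grip_width: 91.0
finger_force: 0.0
```

Run:
```python
from w import *
o=get_obs(); print(o['tool_pos'],o['contact_force'])
S=shot('s9','scene')[1]; D=shot('d9','side')[1]
# 6 crops: bottle, pot, jar, beaker in scene ; whole side
t=lambda im,u,v:cv2.resize(im[v-30:v+30,u-40:u+40],(400,300),interpolation=cv2.INTER_CUBIC)
cv2.imwrite('pics/end.png',np.vstack([np.hstack([t(S,471,255),t(S,390,232)]),np.hstack([t(S,281,185),t(S,197,225)])]))
P={n:camera_params(n) for n in('scene','side')}
def tip(n,im,s): 
    c=comp(im,s,sat); return onz(P[n],hullcentre(c[0]),40) if c else None
print('vase',tip('scene',S,(326,247)),tip('scene',cv2.imread('pics/scene0.png'),(326,247)))
```

```text
[494.22141873 231.82255389 205.04091537] [ 1.09380203 -0.09136047 -0.25893463]
vase [640.64530326  -3.16692592  40.        ] [640.65079024  -3.16777526  40.        ]
```

View pics/end.png

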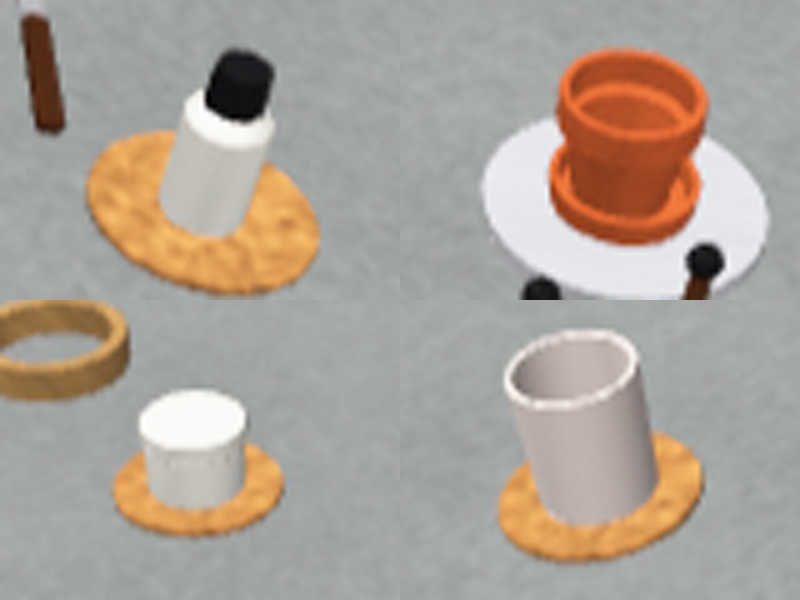

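The final crops show the bottle, the pot in the saucer, the jar and the beaker each standing centred. The slant in the picture is perspective, and the vase has not moved.

```bash
python3 -c "
from plant import *
print(close_job())"
```

```text
the job is handed in; nothing more can be done
None
```

The job is handed in at about 42 s, verdict not shown: saucer and pot are on the turntable, bottle, jar and beaker on the left, middle and right coasters, all released, and the vase has not moved.

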